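# Put the hole saws back in size order

### The arm

A 7-joint arm with a two-finger parallel gripper is mounted at the origin on the work surface. World frame = base frame: x ahead of the robot, y to its left, z up, the work surface at z = 0. Lengths are in m, angles in rad, forces in N, time in s.
With the tool pointing down it reaches from about 0.4 to 0.875 m from the base axis. Payload 6.5 kg.
Tool frame: the origin (TCP) lies at the very end of the fingers, on their centre line; the grasp point (between the pads) lies 19 mm behind it (hold_point_z is the distance from the TCP to the grasp point, in m); z points along the fingers, x is the direction in which the jaws open and shut, and the axes are right-handed (so a half turn about z gives the same grasp; the last joint's range is limited). The gripper opens to 88 mm and grips with 3 to 60 N. Pads are 18 mm wide; open, the fingers measure 123 mm over their backs; the gripper's body (75 mm by 187 mm) begins 45 mm behind the grasp point.
Start: joints at [1.099, 0.536, -0.004, 1.538, 0.003, 1.067, -0.071], TCP at [0.257, -0.597, 0.239] pointing down, gripper open.
Joint ranges: [-2.7, 2.7], [-0.37, 2.16], [-1.27, 1.26], [0.24, 2.4], [-1.31, 4.45], [0.19, 1.91], [-2.76, 2.76]. Speed limits (rad/s): [2.39, 2.39, 3.14, 3.14, 3.14, 3.14, 3.14].

### API

Orientations are given as a unit quaternion [w, x, y, z].
In Python, from bench import * gives the robot as it stands. The module is installed in compiled form; this text tells all that it offers.
- The arm moves only by the shell command python3 -m pendant 'ROWS' [FORCE]. ROWS is JSON, a list of rows, each a list of 7 numbers: the shift along the tool's x, y, z in cm, then the turn, a rotation vector about the tool's x, y, z in rad, then the finger opening in cm, from 0 to 8.81. In form: [[dx, dy, dz, rx, ry, rz, grip], ...]. A call has 1 to 10 rows; each row shifts and turns the pose as measured when the row begins, along the tool's axes as they then stand; what a row does not reach is not made up. A row lasts 1/10 s, in which the tool goes at most 50 mm and 8.59 degrees, less where a joint would pass 70% of its speed; a pose out of reach is approached as far as the arm can. A call is refused whole if a number of a shift passes 5 or a number of a turn 0.15, either way. A call with a gripper value outside its range is refused whole. The fingers move at their own pace and stop on an object; FORCE is the grip in N (left out, the last holds). Time passes only in rows, so rows that do not move let the fingers close. It gives the time, the measured TCP pose, the force and the opening at its end, in the units of the state.
- observe(): the state, without advancing time (a new reading comes with each control period).
- camera(name): name is "side" or "top" or "wrist"; returns the picture (420x560x3 uint8, red, green, blue); there is no depth.
- calibration(name): a dict with "fx", "fy", "cx", "cy" (pixels), "pose" (4x4, takes a point from camera to world coordinates); the wrist camera has in their place "T_tool_cam" (4x4, takes a point from camera to tool coordinates, whose origin is the TCP and whose axes are the tool frame's). Camera axes: x right, y up, looking along -z (the intrinsics and any distortion apply to the point x, -y, -z); pixel columns grow to the right and rows downward; lengths in m; the calibration is good to about 2 mm. A picture is of the moment at which its call begins: read the wrist's pose just before it. calibration takes no time and is no camera call.
- close_job(): hands the job in, once; it reports no verdict.
The state is a dict: "clock": time; "joint_positions": joint angles; "joint_velocities": joint speeds; "joint_efforts": joint torques, N m; "ee_pos": TCP position; "tcp_rot": TCP orientation; "wrist_force": force on the tool from outside, world axes, zero at the start; "torque": the same for the moment, N m; "width": finger opening in m.
Only numpy, scipy, OpenCV 4.12 (cv2) and the standard library are available. Lean on these libraries where they do the work, as an engineer would, in place of code of your own. Each camera call takes 0.05 s, during which the arm holds its last target.

### The job

Put the four hole saws back on the tool board in order of size, each standing upright and centred on its own black mark: the smallest on the mark next to the block of drills, then larger and larger along the row. Set each one down rather than dropping it, and do not knock or shift the oil bottle.

Things in the scene. Friction and masses are not known exactly. Their poses are not given: they have to be found in the camera images.
- saw_25: hole saw, the smallest of four, loose, standing teeth down: plain bright steel cup 25 mm in diameter and 40 mm high; on top, centred, a dark steel nut 21 mm in diameter (40 to 48 mm above the origin) and above it an upright round dark shank 11 mm in diameter (48 to 90 mm above the origin), to grip it by. About 110 g, up to 30% either way. Origin: centre of the underside; z up along the shank.
- saw_38: hole saw, the second smallest of four, loose, standing teeth down: plain bright steel cup 38 mm in diameter and 40 mm high; on top, centred, a dark steel nut 21 mm in diameter (40 to 48 mm above the origin) and above it an upright round dark shank 11 mm in diameter (48 to 90 mm above the origin), to grip it by. About 170 g, up to 30% either way. Origin: centre of the underside; z up along the shank.
- saw_51: hole saw, the second largest of four, loose, standing teeth down: plain bright steel cup 51 mm in diameter and 40 mm high; on top, centred, a dark steel nut 21 mm in diameter (40 to 48 mm above the origin) and above it an upright round dark shank 11 mm in diameter (48 to 90 mm above the origin), to grip it by. About 250 g, up to 30% either way. Origin: centre of the underside; z up along the shank.
- saw_64: hole saw, the largest of four, loose, standing teeth down: plain bright steel cup 64 mm in diameter and 40 mm high; on top, centred, a dark steel nut 21 mm in diameter (40 to 48 mm above the origin) and above it an upright round dark shank 11 mm in diameter (48 to 90 mm above the origin), to grip it by. About 330 g, up to 30% either way. Origin: centre of the underside; z up along the shank.
- mark_a: one of four identical marks: black round inlay, 70 mm across, in a row about 84 mm apart (not quite in line; letters in any order) along the middle of a fixed brown wooden board, 490 by 100 mm, with a lip 10 mm high along its far edge. Origin: its centre, level with the board's top, 18 mm above the bench; a hole saw standing on it has its origin at this height.
- mark_b: one of four identical marks: black round inlay, 70 mm across, in a row about 84 mm apart (not quite in line; letters in any order) along the middle of a fixed brown wooden board, 490 by 100 mm, with a lip 10 mm high along its far edge. Origin: its centre, level with the board's top, 18 mm above the bench; a hole saw standing on it has its origin at this height.
- mark_c: one of four identical marks: black round inlay, 70 mm across, in a row about 84 mm apart (not quite in line; letters in any order) along the middle of a fixed brown wooden board, 490 by 100 mm, with a lip 10 mm high along its far edge. Origin: its centre, level with the board's top, 18 mm above the bench; a hole saw standing on it has its origin at this height.
- mark_d: one of four identical marks: black round inlay, 70 mm across, in a row about 84 mm apart (not quite in line; letters in any order) along the middle of a fixed brown wooden board, 490 by 100 mm, with a lip 10 mm high along its far edge. Origin: its centre, level with the board's top, 18 mm above the bench; a hole saw standing on it has its origin at this height.
- drill_block: fixed pale wooden block, 70 by 50 mm and 25 mm high with six short steel drills standing in it (to 49 mm above its underside), at one end of the row of marks on the tool board, either the left or the right end; about 85 mm from the nearest mark. A flat aluminium tin (54 mm in diameter, 24 mm high) lies at the other end. Origin: centre of the block's underside, on the board's top.
- oil_bottle: white oil bottle with a black cap, loose, 50 mm in diameter, 130 mm high, standing on the bench to the left or right of the work. Origin: centre of its underside; z up. Not part of the job.
Mind the look-alikes: they are no part of the job. What is shaped like the saw_25 but blue is not meant. What is shaped like the saw_64 but green is not meant.

How it is judged:
At the end, for the whole second after the job is handed in: Counting from the drill block, the 25, 38, 51 and 64 mm hole saws stand on the first, second, third and fourth mark, each with its centre within 12 mm of the mark's centre, upright within 0.1 rad, standing on the board, released and at rest (horizontal distance between saw_25 and drill_block between 0.047 and 0.123 m and (horizontal distance between saw_25 and mark_a below 0.012 m or horizontal distance between saw_25 and mark_b below 0.012 m or horizontal distance between saw_25 and mark_c below 0.012 m or horizontal distance between saw_25 and mark_d below 0.012 m) and angle between each of saw_25, saw_38, saw_51, saw_64's own z axis and vertical below 0.1 rad and height (world z) of saw_25 between 0.012 and 0.024 m and linear speed of each of saw_25, saw_38, saw_51, saw_64 below 0.02 m/s and angular speed of each of saw_25, saw_38, saw_51, saw_64 below 0.2 rad/s and horizontal distance between saw_38 and drill_block between 0.131 and 0.207 m and (horizontal distance between saw_38 and mark_a below 0.012 m or horizontal distance between saw_38 and mark_b below 0.012 m or horizontal distance between saw_38 and mark_c below 0.012 m or horizontal distance between saw_38 and mark_d below 0.012 m) and height (world z) of saw_38 between 0.012 and 0.024 m and horizontal distance between saw_51 and drill_block between 0.215 and 0.291 m and (horizontal distance between saw_51 and mark_a below 0.012 m or horizontal distance between saw_51 and mark_b below 0.012 m or horizontal distance between saw_51 and mark_c below 0.012 m or horizontal distance between saw_51 and mark_d below 0.012 m) and height (world z) of saw_51 between 0.012 and 0.024 m and horizontal distance between saw_64 and drill_block between 0.299 and 0.375 m and (horizontal distance between saw_64 and mark_a below 0.012 m or horizontal distance between saw_64 and mark_b below 0.012 m or horizontal distance between saw_64 and mark_c below 0.012 m or horizontal distance between saw_64 and mark_d below 0.012 m) and height (world z) of saw_64 between 0.012 and 0.024 m); the robot touches nothing.
It fails at once if the 25 mm hole saw is dropped or thrown (faster than 0.6 m/s with no finger on it, a fall of about 2 cm) (linear speed of saw_25 above 0.6 m/s and contact force between saw_25 and the fingers below 0.01 N).
It fails at once if the 38 mm hole saw is dropped or thrown (faster than 0.6 m/s with no finger on it, a fall of about 2 cm) (linear speed of saw_38 above 0.6 m/s and contact force between saw_38 and the fingers below 0.01 N).
It fails at once if the 51 mm hole saw is dropped or thrown (faster than 0.6 m/s with no finger on it, a fall of about 2 cm) (linear speed of saw_51 above 0.6 m/s and contact force between saw_51 and the fingers below 0.01 N).
It fails at once if the 64 mm hole saw is dropped or thrown (faster than 0.6 m/s with no finger on it, a fall of about 2 cm) (linear speed of saw_64 above 0.6 m/s and contact force between saw_64 and the fingers below 0.01 N).
It fails at once if the oil bottle is knocked over or shifted by more than 30 mm (angle between oil_bottle's own z axis and vertical above 0.4 rad or distance of oil_bottle from where it was at the start of the episode above 0.03 m).
It also fails if it takes over 104 s, if anything falls off the work surface, if the arm or the gripper's body presses on something with over 40 N, if the wrist force passes 120 N, or if a joint passes its speed limit or range.

## Working session

There is one attempt and no reset: what is moved stays moved. The work goes in short steps, Python scripts to look and compute and a shell command to move; the robot and the scene stay as the last step left them, time stands still between calls to the robot, and variables do not carry over. Pictures are saved under pics/ and viewed, and the job is handed in when it is done.

```bash
mkdir -p pics
python3 - <<'E'
from bench import *
import cv2
s=observe()
for k in s: print(k,s[k])
for n in ("top","side","wrist"):
    cv2.imwrite(f"pics/{n}0.png",camera(n)[:,:,::-1])
    print(n,calibration(n))
E
```

```text
clock 0.0
joint_positions [ 1.09875462  0.53714909 -0.00441168  1.53887452  0.00262845  1.06728031
 -0.07121862]
joint_velocities [ 0.00084503  0.00010917 -0.00221053 -0.00098195  0.00141271  0.0017362
  0.00064155]
joint_efforts [ 2.11243414e-04 -5.70985830e+01  9.90820862e-01 -2.51604062e+01
 -5.63067861e-02  1.79300277e-02  1.84141818e-04]
ee_pos [ 0.25633509 -0.59665519  0.23784985]
tcp_rot [-3.98626576e-04  8.35114233e-01 -5.50075895e-01 -7.54191115e-04]
wrist_force [-0.02639486  0.58306918 -0.03806391]
torque [-0.0462906   0.06669059  0.06491614]
width 0.08769619258616594
top {'fx': 545.4816927687322, 'fy': 545.4816927687322, 'cx': 279.66131187846, 'cy': 215.68531650389758, 'pose': array([[ 0.01333919,  0.98339925, -0.18096402,  0.29968197],
       [-0.99986443,  0.0113711 , -0.01190874, -0.01765258],
       [-0.00965329,  0.18109834,  0.98341761,  1.3200621 ],
       [ 0.        ,  0.        ,  0.        ,  1.        ]])}
side {'fx': 401.32135905076353, 'fy': 401.32135905076353, 'cx': 283.98745721130507, 'cy': 205.93541815315987, 'pose': array([[-0.81833576,  0.40163467, -0.41111576,  0.14257527],
       [-0.57471877, -0.56562799,  0.5914079 ,  0.50823673],
       [ 0.00499133,  0.72024618,  0.6937006 ,  0.67147033],
       [ 0.        ,  0.        ,  0.        ,  1.        ]])}
wrist {'fx': 304.38551173973866, 'fy': 304.38551173973866, 'cx': 277.779689862864, 'cy': 210.5830992920835, 'T_tool_cam': array([[ 9.99999920e-01, -3.94237011e-04, -7.15087973e-05,
        -7.61184762e-05],
       [-3.98349046e-04, -9.59063832e-01, -2.83189703e-01,
        -7.32025618e-02],
       [ 4.30623610e-05,  2.83189709e-01, -9.59063912e-01,
        -1.46747081e-01],
       [ 0.00000000e+00,  0.00000000e+00,  0.00000000e+00,
         1.00000000e+00]])}
```

View pics/top0.png

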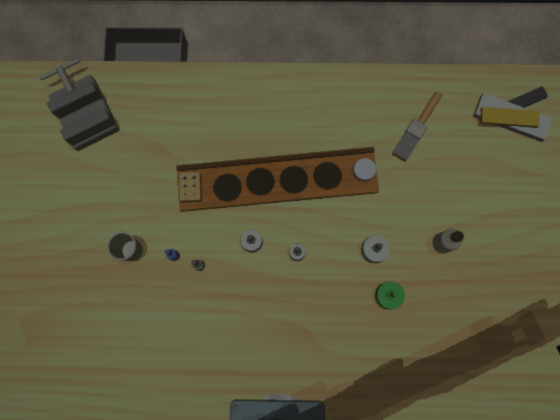

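View pics/side0.png

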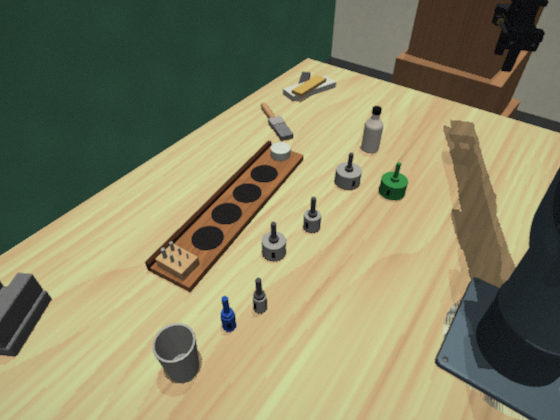

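View pics/wrist0.png

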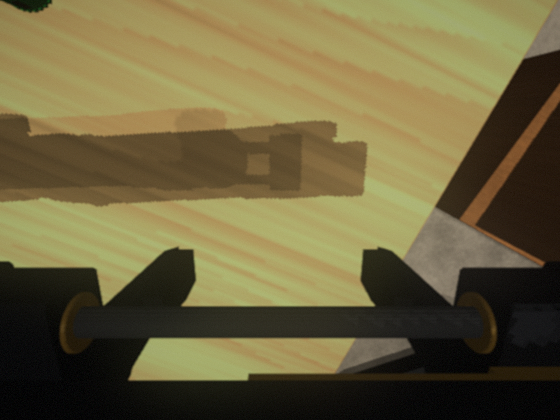

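The top view shows the drill block at the left of the board (189,186), marks at (227,187), (260,181), (294,179) and (328,175), and the tin at the right. The saws are 25 at (198,264), 38 at (297,251), 51 at (251,240) and 64 at (376,248). The look-alikes are blue (171,254) and green (391,295), and the bottle is at (452,240). Next I'll measure them.

```bash
cat > h.py <<'E'
from bench import *
import numpy as np, cv2
from scipy.spatial.transform import Rotation as R
def ray(c,u,v,z):
    P=c["pose"]; d=P[:3,:3]@np.array([(u-c["cx"])/c["fx"],-(v-c["cy"])/c["fy"],-1.])
    o=P[:3,3]; return o+d*(z-o[2])/d[2]
def two(cams,uvs):
    A=np.zeros((3,3));b=np.zeros(3)
    for c,(u,v) in zip(cams,uvs):
        P=c["pose"]; d=P[:3,:3]@np.array([(u-c["cx"])/c["fx"],-(v-c["cy"])/c["fy"],-1.]);d/=np.linalg.norm(d)
        M=np.eye(3)-np.outer(d,d);A+=M;b+=M@P[:3,3]
    return np.linalg.solve(A,b)
def wcal(s):
    c=dict(calibration("wrist")); T=np.eye(4); q=np.array(s["tcp_rot"])
    T[:3,:3]=R.from_quat(q[[1,2,3,0]]).as_matrix(); T[:3,3]=s["ee_pos"]; c["pose"]=T@c["T_tool_cam"]; return c
def proj(c,p):
    P=c["pose"]; q=P[:3,:3].T@(np.asarray(p)-P[:3,3]); return c["cx"]+c["fx"]*q[0]/-q[2], c["cy"]-c["fy"]*q[1]/-q[2]
def blobs(m,amin,amax):
    n,l,st,ce=cv2.connectedComponentsWithStats(m.astype(np.uint8))
    return [(ce[i].round(1),st[i,2:5]) for i in range(1,n) if amin<st[i,4]<amax]
E
python3 - <<'E'
from h import *
im=cv2.imread("pics/top0.png"); hsv=cv2.cvtColor(im,cv2.COLOR_BGR2HSV); c=calibration("top")
print("marks/dark on board")
dark=im.max(2)<45
m=dark.copy(); m[:]=False; m[160:205,205:350]=dark[160:205,205:350]
for b in blobs(m,100,2000): print(b, ray(c,*b[0],0.018).round(4))
g=(hsv[:,:,1]<60)&(hsv[:,:,2]>60); m[:]=False; m[220:280,160:470]=g[220:280,160:470]
for b in blobs(m,30,2000): print('grey',b, ray(c,*b[0],0.04).round(4))
print('block',ray(c,189.5,186,.043), 'bottle',ray(c,457,236.5,.13))
cv2.imwrite("pics/topz.png",cv2.resize(im[155:310,160:470],None,fx=2.58,fy=2.58,interpolation=cv2.INTER_CUBIC))
s=cv2.imread("pics/side0.png")
cv2.imwrite("pics/sidez.png",cv2.resize(s[130:345,150:430],None,fx=2.7,fy=2.7,interpolation=cv2.INTER_CUBIC))
E
```

```text
marks/dark on board
(array([244.9, 163.3]), array([ 83,   8, 118], dtype=int32)) [0.67   0.0858 0.018 ]
(array([327.1, 175.3]), array([ 27,  26, 564], dtype=int32)) [ 0.6416 -0.1172  0.018 ]
(array([293.5, 179.3]), array([ 28,  26, 569], dtype=int32)) [ 0.6306 -0.0347  0.018 ]
(array([260. , 181.4]), array([ 28,  26, 567], dtype=int32)) [0.6244 0.0476 0.018 ]
(array([227.1, 187.3]), array([ 27,  27, 574], dtype=int32)) [0.6086 0.128  0.018 ]
grey (array([250.9, 239.7]), array([ 22,  22, 329], dtype=int32)) [0.4766 0.0652 0.04  ]
grey (array([449.4, 239.9]), array([ 21,  22, 241], dtype=int32)) [ 0.4818 -0.4035  0.04  ]
grey (array([376.3, 247.9]), array([ 28,  27, 539], dtype=int32)) [ 0.4607 -0.2309  0.04  ]
grey (array([297.1, 251.3]), array([ 17,  16, 176], dtype=int32)) [ 0.4504 -0.0444  0.04  ]
block [0.60486848 0.21594832 0.043     ] bottle [ 0.47670088 -0.3932935   0.13      ]
```

View pics/topz.png

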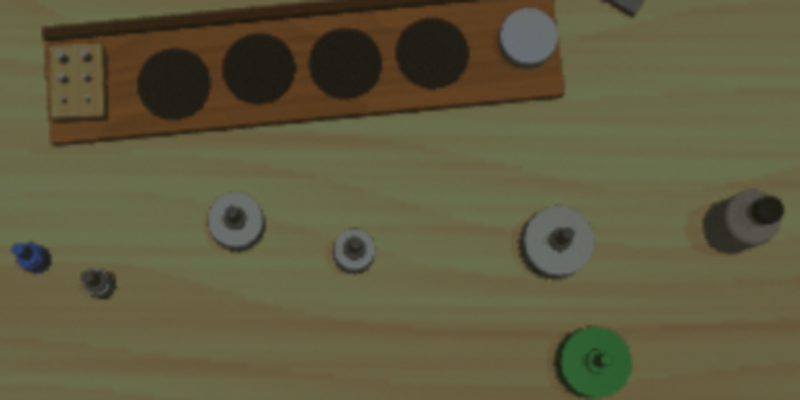

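View pics/sidez.png

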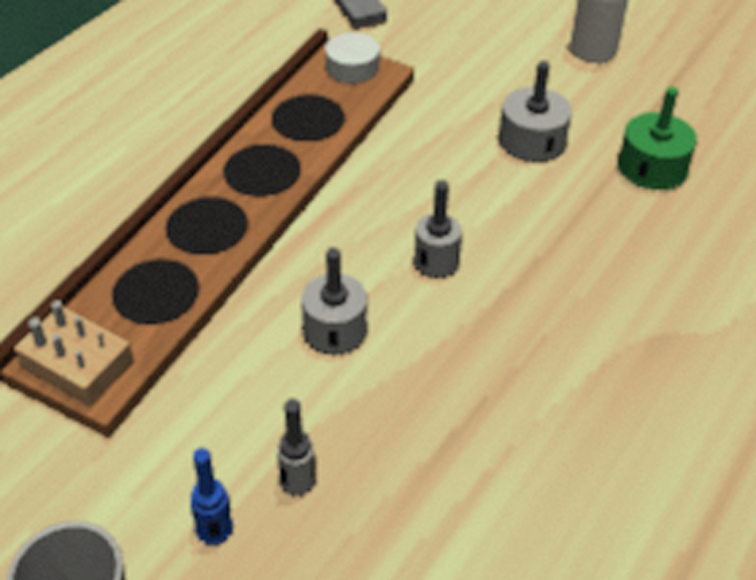

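Run:
```python
from h import *
ct=calibration("top");cs=calibration("side")
for n,t,s in (("25",(90,278),(292,406)),("38",(354,244),(441,187)),("51",(232,213),(333,255)),("64",(567,234),(543,68))):
    t=np.array(t)/2.58+[160,155]; s=np.array(s)/2.7+[150,130]
    print(n,two((ct,cs),(t,s)).round(4),ray(ct,*t,.09).round(4)[:2],ray(cs,*s,.09).round(4)[:2])
print("25 cup",ray(ct,160+103/2.58,155+286/2.58,.04))
for p,z in (((156,291),.018),((207,226),.018),((263,170),.018),((308,118),.018)):
    print(ray(cs,150+p[0]/2.7,130+p[1]/2.7,z).round(4))
s=observe();q=np.array(s["tcp_rot"]);print(R.from_quat(q[[1,2,3,0]]).as_matrix().round(3))
```

```text
25 [0.4173 0.189  0.0846] [0.4156 0.1874] [0.4161 0.1924]
38 [ 0.4492 -0.0434  0.0869] [ 0.4484 -0.0436] [ 0.4481 -0.0404]
51 [0.4758 0.0649 0.0857] [0.4746 0.0643] [0.4739 0.0683]
64 [ 0.4598 -0.2315  0.0849] [ 0.4595 -0.2305] [ 0.4566 -0.2252]
25 cup [0.41321137 0.18361684 0.04      ]
[0.6073 0.1281 0.018 ]
[0.6225 0.0485 0.018 ]
[ 0.6283 -0.0346  0.018 ]
[ 0.6398 -0.1167  0.018 ]
[[ 0.395 -0.919 -0.001]
 [-0.919 -0.395  0.001]
 [-0.001  0.    -1.   ]]
```

```bash
python3 -m pendant '[[0,0,0,0,0,-0.1455,4],[0,0,0,0,0,-0.1455,4],[0,0,0,0,0,-0.1455,4],[0,0,0,0,0,-0.1455,4],[0,0,0,0,0,-0.1455,4],[0,0,0,0,0,-0.1455,4],[0,0,0,0,0,-0.1455,4],[0,0,0,0,0,-0.1455,4],[0,0,0,0,0,0,4]]'
cat >> h.py <<'E'
def st():
    s=observe();q=np.array(s["tcp_rot"]);M=R.from_quat(q[[1,2,3,0]])
    # rotvec in tool axes to reach x=world x, z down
    T=R.from_matrix(np.array([[1,0,0],[0,-1,0],[0,0,-1.]]))
    print(round(s["clock"],2),np.round(s["ee_pos"],4),"w",round(s["width"],4),"F",np.round(s["wrist_force"],1),"turn needed",(M.inv()*T).as_rotvec().round(4)); return s,M
def need(p):
    s,M=st(); print("need cm (tool)",(M.as_matrix().T@(np.array(p)-s["ee_pos"])*100).round(2))
E
python3 -c "
from h import *
need([.46,-.231,.15]);print(observe()['joint_positions'])"
```

```text
clock: 1.05
ee_pos: [0.2552, -0.5947, 0.2345]
tcp_rot: [-0.004, 1.0, 0.018, -0.002]
wrist_force: [-0.3, -0.2, 0.1]
width: 0.0399
1.05 [ 0.2552 -0.5947  0.2345] w 0.0399 F [-0.3 -0.2  0.1] turn needed [-0.0071  0.0039  0.0355]
need cm (tool) [ 21.79 -35.56   8.63]
[ 1.2815443   0.55665362 -0.27210799  1.52980993  0.16115642  1.08540827
  1.00754674]
```

```bash
python3 -m pendant '[[2.2,-3.6,0,-0.007,0.004,0.035,5],[2.2,-3.6,0,0,0,0,5],[2.2,-3.6,0,0,0,0,5],[2.2,-3.6,0,0,0,0,5],[2.2,-3.6,0,0,0,0,5],[2.2,-3.6,1,0,0,0,5],[2.2,-3.6,1,0,0,0,5],[2.2,-3.6,1,0,0,0,5],[2,-3.3,1,0,0,0,5],[2,-3,1,0,0,0,5]]'
python3 -c "
from h import *
need([.46,-.231,.15])"
```

```text
clock: 2.05
ee_pos: [0.4816, -0.2425, 0.1824]
tcp_rot: [0.002, 1.0, -0.03, 0.001]
wrist_force: [-0.3, -0.3, -0.1]
width: 0.0502
2.05 [ 0.4816 -0.2425  0.1824] w 0.0502 F [-0.3 -0.3 -0.1] turn needed [ 0.0046 -0.0016 -0.0602]
need cm (tool) [-2.23 -1.03  3.24]
```

Now I'll settle and check with the wrist camera.

```bash
python3 -m pendant '[[-2.2,-1,2,0.004,-0.002,-0.06,5],[0,0,0,0,0,0,5],[0,0,0,0,0,0,5]]'
python3 - <<'E'
from h import *
need([.46,-.231,.053])
s=observe(); im=camera("wrist")[:,:,::-1].copy(); c=wcal(s)
for z in (0,.04,.09):
    print(z,np.round(proj(c,[.46,-.231,z]),1))
cv2.imwrite("pics/w1.png",im)
E
```

```text
clock: 2.35
ee_pos: [0.4633, -0.2239, 0.1609]
tcp_rot: [-0.002, 1.0, 0.0, 0.0]
wrist_force: [0.0, -0.7, 0.1]
width: 0.0499
2.35 [ 0.4633 -0.2239  0.1609] w 0.0499 F [ 0.  -0.7  0.1] turn needed [-0.0032 -0.0005  0.0006]
need cm (tool) [-0.34  0.75 10.79]
0 [274.4 201.4]
0.04 [273.9 212.3]
0.09 [273.1 231.1]
```

View pics/w1.png

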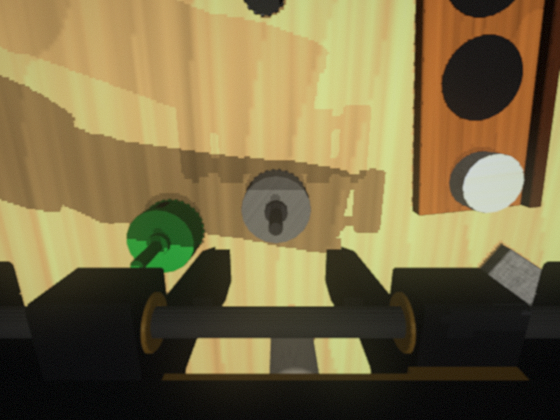

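The wrist view confirms the saw_64: cup top at (276,211) and shank top at (276,231), within 3 px of prediction. I'll descend now.

```bash
python3 -m pendant '[[-0.2,0.75,1,-0.003,0,0,5],[0,0,2.5,0,0,0,5],[0,0,2.5,0,0,0,5],[0,0,2,0,0,0,5],[0,0,0,0,0,0,5],[0,0,0,0,0,0,5]]' 30
python3 -c "
from h import *
need([.4615,-.231,.054])"
```

```text
clock: 3.0
ee_pos: [0.4619, -0.242, 0.0791]
tcp_rot: [0.004, 1.0, -0.009, 0.002]
wrist_force: [-0.3, -0.3, 0.3]
width: 0.0505
3.0 [ 0.4619 -0.242   0.0791] w 0.0505 F [-0.3 -0.3  0.3] turn needed [ 0.007  -0.0048 -0.0178]
need cm (tool) [-0.08 -1.11  2.5 ]
```

```bash
python3 -m pendant '[[0,-1.1,0,0.007,-0.005,-0.018,5],[0,0,0,0,0,0,5],[0,0,0,0,0,0,5],[0,0,0,0,0,0,5]]'
python3 -c "
from h import *
need([.4615,-.231,.054])"
```

```text
clock: 3.4
ee_pos: [0.464, -0.2316, 0.0819]
tcp_rot: [0.001, 1.0, -0.0, 0.002]
wrist_force: [-0.7, 0.6, -0.8]
width: 0.0497
3.4 [ 0.464  -0.2316  0.0819] w 0.0497 F [-0.7  0.6 -0.8] turn needed [ 0.0019 -0.0039 -0.0001]
need cm (tool) [-0.26 -0.07  2.79]
```

```bash
python3 -m pendant '[[-0.2,0,1.4,0,0,0,5],[0,0,1.2,0,0,0,5],[0,0,0,0,0,0,5],[0,0,0,0,0,0,5],[0,0,0,0,0,0,5]]'
python3 -c "
from h import *
need([.4615,-.231,.054])"
```

```text
clock: 3.9
ee_pos: [0.4636, -0.2323, 0.0566]
tcp_rot: [0.002, 1.0, -0.0, 0.003]
wrist_force: [0.2, 0.7, 0.6]
width: 0.0499
3.9 [ 0.4636 -0.2323  0.0566] w 0.0499 F [0.2 0.7 0.6] turn needed [ 0.0035 -0.0068 -0.0002]
need cm (tool) [-0.21 -0.14  0.26]
```

```bash
python3 -m pendant '[[-0.2,-0.1,0.15,0.003,-0.007,0,3],[0,0,0,0,0,0,2],[0,0,0,0,0,0,1],[0,0,0,0,0,0,0.5],[0,0,0,0,0,0,0.5],[0,0,0,0,0,0,0.5]]' 40
python3 - <<'E'
from h import *
s,M=st()
cv2.imwrite("pics/w2.png",camera("wrist")[:,:,::-1])
E
```

```text
clock: 4.5
ee_pos: [0.4618, -0.2316, 0.0559]
tcp_rot: [0.0, 1.0, -0.0, 0.0]
wrist_force: [-0.3, -0.3, -1.4]
width: 0.0095
4.5 [ 0.4618 -0.2316  0.0559] w 0.0095 F [-0.3 -0.3 -1.4] turn needed [ 0.0009 -0.0001 -0.0004]
```

View pics/w2.png

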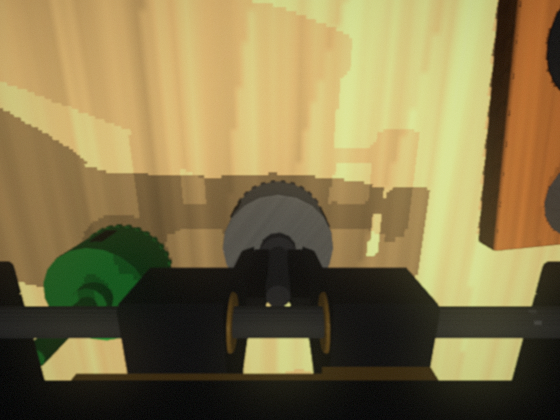

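```bash
python3 -m pendant '[[0,0,-1,0,0,0,0.5],[0,0,-2,0,0,0,0.5],[0,0,-2,0,0,0,0.5],[0,0,-2,0,0,0,0.5],[0,0,-1,0,0,0,0.5],[0,0,0,0,0,0,0.5],[0,0,0,0,0,0,0.5]]' 
python3 -c "
from h import *
need([.641,-.117,.12])"
```

```text
clock: 5.25
ee_pos: [0.4596, -0.2305, 0.1391]
tcp_rot: [-0.001, 1.0, 0.0, -0.002]
wrist_force: [0.2, -0.3, -4.4]
width: 0.0094
5.25 [ 0.4596 -0.2305  0.1391] w 0.0094 F [ 0.2 -0.3 -4.4] turn needed [-0.0011  0.0039  0.0002]
need cm (tool) [ 18.15 -11.34   1.85]
```

```bash
python3 -m pendant '[[1,-0.6,0,0,0.004,0,0.5],[2,-1.2,0,0,0,0,0.5],[2.8,-1.8,0,0,0,0,0.5],[2.8,-1.8,0,0,0,0,0.5],[2.8,-1.8,0,0,0,0,0.5],[2.8,-1.8,0,0,0,0,0.5],[2,-1.2,0,0,0,0,0.5],[1,-0.6,0,0,0,0,0.5],[0,0,0,0,0,0,0.5],[0,0,0,0,0,0,0.5]]' 
python3 -c "
from h import *
need([.641,-.117,.074])"
```

```text
clock: 6.25
ee_pos: [0.6353, -0.1123, 0.1269]
tcp_rot: [-0.004, 1.0, -0.0, -0.007]
wrist_force: [-0.3, -0.5, -3.3]
width: 0.0096
6.25 [ 0.6353 -0.1123  0.1269] w 0.0096 F [-0.3 -0.5 -3.3] turn needed [-0.0073  0.0141 -0.0001]
need cm (tool) [0.65 0.51 5.27]
```

```bash
python3 -m pendant '[[0.55,0.5,0,-0.007,0.014,0,0.5],[0,0,0,0,0,0,0.5],[0,0,1.5,0,0,0,0.5],[0,0,1.5,0,0,0,0.5],[0,0,0.8,0,0,0,0.5],[0,0,0,0,0,0,0.5],[0,0,0,0,0,0,0.5],[0,0,0,0,0,0,0.5]]'
python3 - <<'E'
from h import *
need([.641,-.117,.074])
cv2.imwrite("pics/w3.png",camera("wrist")[:,:,::-1])
cv2.imwrite("pics/t3.png",camera("top")[:,:,::-1])
cv2.imwrite("pics/s3.png",camera("side")[:,:,::-1])
E
```

```text
clock: 7.05
ee_pos: [0.6365, -0.1228, 0.0837]
tcp_rot: [0.001, 1.0, -0.003, -0.002]
wrist_force: [0.5, -0.2, -3.1]
width: 0.0099
7.05 [ 0.6365 -0.1228  0.0837] w 0.0099 F [ 0.5 -0.2 -3.1] turn needed [ 0.0027  0.0045 -0.0059]
need cm (tool) [ 0.45 -0.58  0.96]
```

View pics/s3.png

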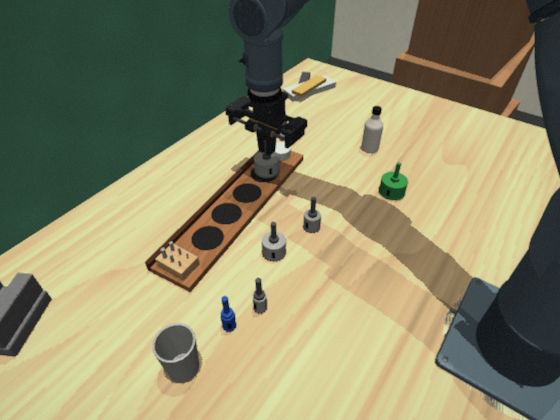

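View pics/w3.png

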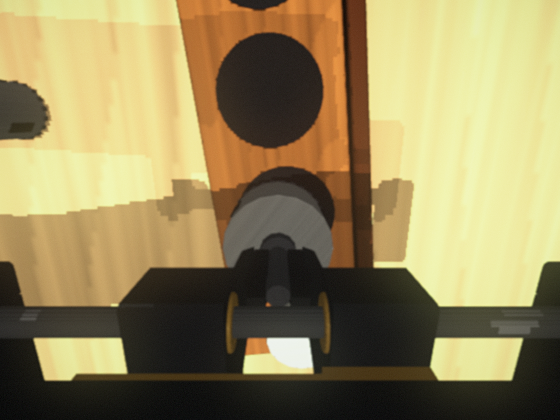

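The wrist view shows the saw at (278,245), about 5 mm short of its mark in x and y, which agrees with the numbers. I'll correct that and lower it.

```bash
python3 - <<'E'
from h import *
s=observe();c=wcal(s); print("M3 by wrist",ray(c,270,90,.018))
E
python3 -m pendant '[[0.45,-0.55,0,0.003,0.004,-0.006,0.5],[0,0,0,0,0,0,0.5],[0,0,0,0,0,0,0.5],[0,0,0,0,0,0,0.5]]'
python3 - <<'E'
from h import *
need([.641,-.117,.074])
E
```

```text
M3 by wrist [ 0.63228573 -0.03055623  0.018     ]
clock: 7.6
ee_pos: [0.6429, -0.1163, 0.0853]
tcp_rot: [-0.0, 1.0, 0.001, 0.002]
wrist_force: [-0.1, -0.2, -3.4]
width: 0.0094
7.6 [ 0.6429 -0.1163  0.0853] w 0.0094 F [-0.1 -0.2 -3.4] turn needed [-0.0005 -0.003   0.0013]
need cm (tool) [-0.19  0.07  1.12]
```

```bash
python3 -m pendant '[[-0.1,0,0.5,0,-0.003,0,0.5],[0,0,0.4,0,0,0,0.5],[0,0,0,0,0,0,0.5],[0,0,0,0,0,0,0.5],[0,0,0,0,0,0,0.5]]'
python3 - <<'E'
from h import *
need([.641,-.117,.074])
E
```

```text
clock: 8.1
ee_pos: [0.6413, -0.1166, 0.075]
tcp_rot: [-0.0, 1.0, 0.0, -0.001]
wrist_force: [0.1, -0.5, -4.0]
width: 0.0095
8.1 [ 0.6413 -0.1166  0.075 ] w 0.0095 F [ 0.1 -0.5 -4. ] turn needed [-0.0003  0.0012  0.001 ]
need cm (tool) [-0.03  0.04  0.1 ]
```

```bash
python3 -m pendant '[[0,0,0.2,0,0,0,0.5],[0,0,0,0,0,0,0.5],[0,0,0,0,0,0,0.5]]';  python3 -m pendant '[[0,0,0,0,0,0,1.2],[0,0,0,0,0,0,1.6],[0,0,0,0,0,0,2.5],[0,0,0,0,0,0,3],[0,0,0,0,0,0,3]]'
```

```text
clock: 8.4
ee_pos: [0.6419, -0.1167, 0.0742]
tcp_rot: [-0.0, 1.0, 0.0, -0.0]
wrist_force: [0.3, -0.1, -2.5]
width: 0.0095
clock: 8.9
ee_pos: [0.6436, -0.1168, 0.0755]
tcp_rot: [0.0, 1.0, 0.0, 0.002]
wrist_force: [-0.1, 0.8, 1.3]
width: 0.0295
```

```bash
python3 -m pendant '[[0,0,-2,0,0,0,4],[0,0,-3,0,0,0,4],[0,0,-2,0,0,0,4],[-2,-2.2,0,0,0,0,4],[-3.2,-3.4,0,0,0,0,4],[-3.2,-3.4,0,0,0,0,4],[-3.2,-3.4,0,0,0,0,4],[-3.2,-3.4,0,0,0,0,4],[-2,-2.2,0,0,0,0,4],[0,0,0,0,0,0,4]]';  python3 -m pendant '[[0,0,0,0,0,0,4],[0,0,0,0,0,0,4]]'
python3 - <<'E'
from h import *
need([.4755,.065,.056])
s=observe(); c=wcal(s); im=camera("wrist")[:,:,::-1].copy()
for z in (.04,.09): print(np.round(proj(c,[.4755,.065,z]),1))
cv2.imwrite("pics/w4.png",im)
cv2.imwrite("pics/t4.png",camera("top")[:,:,::-1])
E
```

```text
clock: 9.9
ee_pos: [0.4712, 0.068, 0.148]
tcp_rot: [0.001, 1.0, -0.001, 0.005]
wrist_force: [0.5, -0.0, 0.3]
width: 0.0398
clock: 10.1
ee_pos: [0.4722, 0.0675, 0.1486]
tcp_rot: [0.001, 1.0, -0.001, 0.006]
wrist_force: [0.5, 0.3, -0.0]
width: 0.0401
10.1 [0.4722 0.0675 0.1486] w 0.0401 F [ 0.5  0.3 -0. ] turn needed [ 0.0016 -0.0112 -0.0017]
need cm (tool) [0.22 0.24 9.26]
[279.9 210.7]
[281.2 230.6]
```

View pics/w4.png

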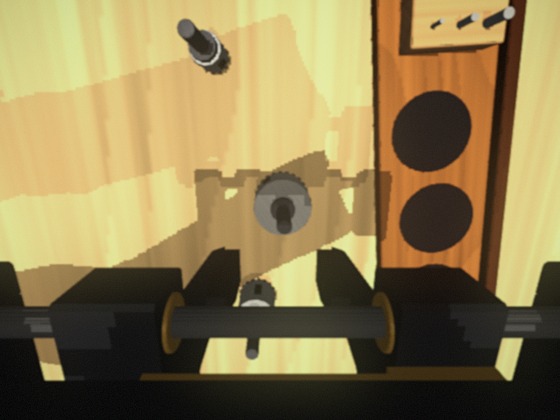

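View pics/t4.png

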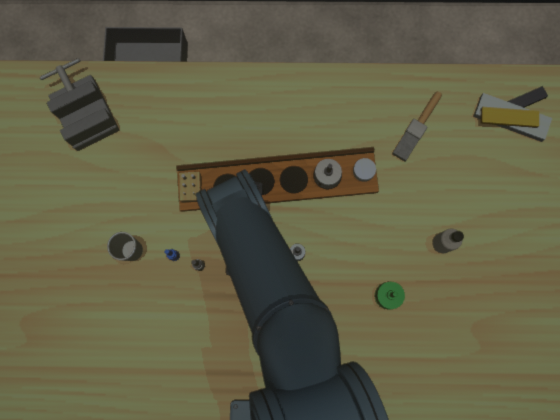

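```bash
python3 - <<'E'
from h import *
s=observe();c=wcal(s); print("M1,M2 by wrist",ray(c,431,131,.018),ray(c,436,217,.018),"saw",ray(c,282,207,.04),ray(c,285,227,.09))
c=calibration("top"); im=cv2.imread("pics/t4.png"); hsv=cv2.cvtColor(im,cv2.COLOR_BGR2HSV)
m=(hsv[:,:,1]<60)&(hsv[:,:,2]>60); m[:155]=0;m[200:]=0
for b in blobs(m,100,2000): print(b,ray(c,*b[0],.058))
E
python3 -m pendant '[[0.4,0.1,2,0.002,-0.011,-0.002,4],[0,0,2,0,0,0,4],[0,0,2,0,0,0,4],[0,0,1,0,0,0,4],[0,0,0,0,0,0,4],[0,0,0,0,0,0,4],[0,0,0,0,0,0,4],[0,0,0,0,0,0,4]]'
python3 - <<'E'
from h import *
need([.4775,.0665,.056])
E
```

```text
M1,M2 by wrist [0.61004888 0.13089573 0.018     ] [0.62620777 0.05082163 0.018     ] saw [0.47757778 0.06789255 0.04      ] [0.47851258 0.0672352  0.09      ]
(array([327.9, 171.8]), array([ 27,  26, 498], dtype=int32)) [ 0.63971132 -0.11604256  0.058     ]
(array([364.6, 168.7]), array([ 24,  22, 393], dtype=int32)) [ 0.64828954 -0.20358398  0.058     ]
(array([226.2, 191.1]), array([ 35,  18, 287], dtype=int32)) [0.58981141 0.12537305 0.058     ]
clock: 11.0
ee_pos: [0.4834, 0.0608, 0.0778]
tcp_rot: [0.0, 1.0, -0.006, 0.003]
wrist_force: [0.2, -0.1, -0.2]
width: 0.0404
11.0 [0.4834 0.0608 0.0778] w 0.0404 F [ 0.2 -0.1 -0.2] turn needed [ 0.0002 -0.0059 -0.0118]
need cm (tool) [-0.61 -0.56  2.18]
```

```bash
python3 -m pendant '[[-0.5,-0.6,0,0,-0.006,-0.012,4],[0,0,0,0,0,0,4],[0,0,0,0,0,0,4],[0,0,0,0,0,0,4]]'
python3 - <<'E'
from h import *
need([.4777,.067,.056])
E
```

```text
clock: 11.4
ee_pos: [0.4789, 0.068, 0.0793]
tcp_rot: [-0.0, 1.0, 0.001, 0.001]
wrist_force: [0.2, 0.1, 0.0]
width: 0.0399
11.4 [0.4789 0.068  0.0793] w 0.0399 F [0.2 0.1 0. ] turn needed [-0.0004 -0.0021  0.0018]
need cm (tool) [-0.12  0.1   2.33]
```

```bash
python3 -m pendant '[[-0.1,0.1,1.2,0,-0.002,0,4],[0,0,1.1,0,0,0,4],[0,0,0,0,0,0,4],[0,0,0,0,0,0,4],[0,0,0,0,0,0,3],[0,0,0,0,0,0,2],[0,0,0,0,0,0,1],[0,0,0,0,0,0,0.5],[0,0,0,0,0,0,0.5],[0,0,0,0,0,0,0.5]]'
python3 - <<'E'
from h import *
need([.4777,.067,.056])
E
```

```text
clock: 12.4
ee_pos: [0.4774, 0.0665, 0.0538]
tcp_rot: [-0.0, 1.0, 0.001, -0.001]
wrist_force: [0.2, 0.8, -2.4]
width: 0.0096
12.4 [0.4774 0.0665 0.0538] w 0.0096 F [ 0.2  0.8 -2.4] turn needed [-0.      0.001   0.0015]
need cm (tool) [ 0.03 -0.05 -0.22]
```

```bash
python3 -m pendant '[[0,0,-1,0,0,0,0.5],[0,0,-2,0,0,0,0.5],[0,0,-2,0,0,0,0.5],[0,0,-1.5,0,0,0,0.5],[1.5,1,0,0,0,0,0.5],[3,2,0,0,0,0,0.5],[3.2,2,0,0,0,0,0.5],[3.2,2,0,0,0,0,0.5],[3,2,0,0,0,0,0.5],[1.5,1,0,0,0,0,0.5]]'
python3 -m pendant '[[0,0,0,0,0,0,0.5],[0,0,0,0,0,0,0.5],[0,0,0,0,0,0,0.5]]'
python3 - <<'E'
from h import *
need([.631,-.033,.0718])
E
```

```text
clock: 13.4
ee_pos: [0.6334, -0.0343, 0.1267]
tcp_rot: [-0.0, 1.0, 0.004, -0.002]
wrist_force: [0.6, -1.4, -2.1]
width: 0.0096
clock: 13.7
ee_pos: [0.6335, -0.0357, 0.1274]
tcp_rot: [-0.0, 1.0, 0.003, -0.002]
wrist_force: [-0.3, 0.0, -1.5]
width: 0.0099
13.7 [ 0.6335 -0.0357  0.1274] w 0.0099 F [-0.3  0.  -1.5] turn needed [-0.0003  0.0034  0.0057]
need cm (tool) [-0.23 -0.27  5.56]
```

```bash
python3 -m pendant '[[-0.2,-0.25,0,0,0.003,0.006,0.5],[0,0,1.5,0,0,0,0.5],[0,0,1.5,0,0,0,0.5],[0,0,1,0,0,0,0.5],[0,0,0,0,0,0,0.5],[0,0,0,0,0,0,0.5],[0,0,0,0,0,0,0.5]]'
python3 - <<'E'
from h import *
need([.631,-.033,.0718])
cv2.imwrite("pics/w5.png",camera("wrist")[:,:,::-1])
E
```

```text
clock: 14.4
ee_pos: [0.6274, -0.0296, 0.0827]
tcp_rot: [-0.001, 1.0, 0.002, -0.003]
wrist_force: [1.0, -0.2, -1.8]
width: 0.0095
14.4 [ 0.6274 -0.0296  0.0827] w 0.0095 F [ 1.  -0.2 -1.8] turn needed [-0.0014  0.005   0.0041]
need cm (tool) [0.36 0.34 1.09]
```

View pics/w5.png

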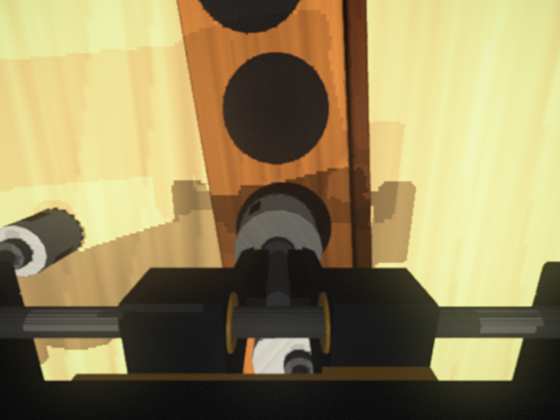

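The wrist view has the 51 saw at (278,245) and its mark centred near (284,235), so it needs a few mm in +x, as computed.

```bash
python3 - <<'E'
from h import *
s=observe();c=wcal(s); print("M2 by wrist",ray(c,276,108,.018))
E
python3 -m pendant '[[0.35,0.3,0,-0.001,0.005,0.004,0.5],[0,0,0,0,0,0,0.5],[0,0,0.5,0,0,0,0.5],[0,0,0.3,0,0,0,0.5],[0,0,0,0,0,0,0.5],[0,0,0,0,0,0,0.5]]'
python3 - <<'E'
from h import *
need([.631,-.033,.0718])
E
```

```text
M2 by wrist [0.62597604 0.05162253 0.018     ]
clock: 15.05
ee_pos: [0.6326, -0.0334, 0.0755]
tcp_rot: [-0.0, 1.0, -0.001, 0.002]
wrist_force: [-0.3, -0.0, -1.7]
width: 0.0092
15.05 [ 0.6326 -0.0334  0.0755] w 0.0092 F [-0.3 -0.  -1.7] turn needed [-0.0001 -0.0035 -0.0012]
need cm (tool) [-0.16 -0.04  0.37]
```

```bash
python3 -m pendant '[[-0.1,0,0.3,0,-0.003,0,0.5],[0,0,0.1,0,0,0,0.5],[0,0,0,0,0,0,0.5],[0,0,0,0,0,0,0.5],[0,0,0,0,0,0,0.5]]'
```

```text
clock: 15.55
ee_pos: [0.6317, -0.0333, 0.0718]
tcp_rot: [0.0, 1.0, -0.001, 0.0]
wrist_force: [-0.1, 0.3, -0.8]
width: 0.0098
```

```bash
python3 -m pendant '[[0,0,0.1,0,0,0,0.5],[0,0,0,0,0,0,0.5],[0,0,0,0,0,0,1.2],[0,0,0,0,0,0,1.6],[0,0,0,0,0,0,2.5],[0,0,0,0,0,0,3],[0,0,0,0,0,0,3],[0,0,0,0,0,0,3]]'
python3 -m pendant '[[0,0,-2,0,0,0,4],[0,0,-3,0,0,0,4],[0,0,-2,0,0,0,4],[-2,0.1,0,0,0,0,4],[-3.5,0.2,0,0,0,0,4],[-3.5,0.2,0,0,0,0,4],[-3.5,0.2,0,0,0,0,4],[-3.5,0.2,0,0,0,0,4],[-2,0,0,0,0,0,4],[0,0,0,0,0,0,4]]'
python3 -m pendant '[[0,0,0,0,0,0,4],[0,0,0,0,0,0,4]]'
python3 - <<'E'
from h import *
need([.451,-.042,.056])
s=observe(); c=wcal(s); im=camera("wrist")[:,:,::-1].copy()
for z in (.04,.09): print(np.round(proj(c,[.451,-.042,z]),1))
cv2.imwrite("pics/w6.png",im)
E
```

```text
clock: 16.35
ee_pos: [0.6329, -0.033, 0.0722]
tcp_rot: [-0.0, 1.0, -0.001, 0.001]
wrist_force: [0.6, -0.4, 0.4]
width: 0.0299
clock: 17.35
ee_pos: [0.4463, -0.0419, 0.1438]
tcp_rot: [0.0, 1.0, -0.001, 0.002]
wrist_force: [0.8, -0.1, 1.1]
width: 0.0399
clock: 17.55
ee_pos: [0.4482, -0.0418, 0.1444]
tcp_rot: [0.0, 1.0, -0.001, 0.004]
wrist_force: [-0.7, 0.1, -0.5]
width: 0.0399
17.55 [ 0.4482 -0.0418  0.1444] w 0.0399 F [-0.7  0.1 -0.5] turn needed [ 0.0003 -0.0072 -0.0011]
need cm (tool) [0.22 0.01 8.84]
[280.  209.6]
[281.  229.5]
```

View pics/w6.png

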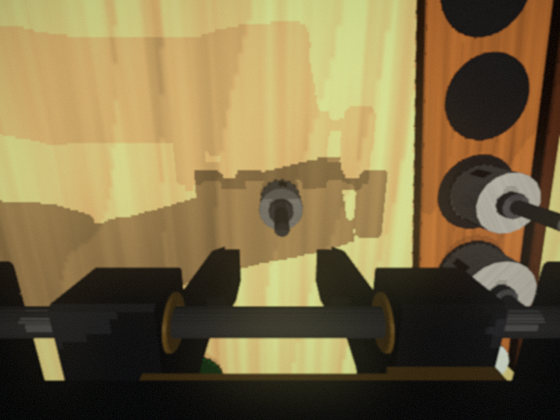

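Cup top at (281,208) and shank top at (282,228) agree with the prediction.

```bash
python3 -m pendant '[[0.25,0,2,0,-0.007,0,4],[0,0,2,0,0,0,4],[0,0,2,0,0,0,4],[0,0,0.5,0,0,0,4],[0,0,0,0,0,0,4],[0,0,0,0,0,0,4],[0,0,0,0,0,0,4]]'
python3 - <<'E'
from h import *
need([.4513,-.0415,.056])
E
```

```text
clock: 18.3
ee_pos: [0.4598, -0.0408, 0.0791]
tcp_rot: [-0.001, 1.0, -0.0, 0.004]
wrist_force: [0.9, -0.6, 0.6]
width: 0.0401
18.3 [ 0.4598 -0.0408  0.0791] w 0.0401 F [ 0.9 -0.6  0.6] turn needed [-0.0012 -0.0087 -0.0008]
need cm (tool) [-0.87  0.08  2.3 ]
```

```bash
python3 -m pendant '[[-0.8,0.1,0,-0.001,-0.009,0,4],[0,0,0,0,0,0,4],[0,0,0,0,0,0,4]]'
python3 - <<'E'
from h import *
need([.4513,-.0415,.056])
E
```

```text
clock: 18.6
ee_pos: [0.4521, -0.0421, 0.0806]
tcp_rot: [0.0, 1.0, -0.001, 0.001]
wrist_force: [0.3, 0.2, 0.1]
width: 0.0398
18.6 [ 0.4521 -0.0421  0.0806] w 0.0398 F [0.3 0.2 0.1] turn needed [ 0.0003 -0.0018 -0.0012]
need cm (tool) [-0.09 -0.06  2.46]
```

```bash
python3 -m pendant '[[-0.1,0,1.2,0,-0.002,0,4],[0,0,1.1,0,0,0,4],[0,0,0,0,0,0,4],[0,0,0,0,0,0,4],[0,0,0,0,0,0,3],[0,0,0,0,0,0,2],[0,0,0,0,0,0,1],[0,0,0,0,0,0,0.5],[0,0,0,0,0,0,0.5],[0,0,0,0,0,0,0.5]]'
python3 - <<'E'
from h import *
need([.4513,-.0415,.056])
E
```

```text
clock: 19.6
ee_pos: [0.451, -0.0421, 0.0555]
tcp_rot: [0.0, 1.0, -0.001, -0.0]
wrist_force: [-0.4, -0.6, -1.2]
width: 0.0096
19.6 [ 0.451  -0.0421  0.0555] w 0.0096 F [-0.4 -0.6 -1.2] turn needed [ 0.0003  0.0005 -0.0012]
need cm (tool) [ 0.03 -0.06 -0.05]
```

```bash
python3 -m pendant '[[0,0,-1,0,0,0,0.5],[0,0,-2,0,0,0,0.5],[0,0,-2,0,0,0,0.5],[0,0,-1.5,0,0,0,0.5],[2,-1,0,0,0,0,0.5],[3.4,-1.8,0,0,0,0,0.5],[3.4,-1.8,0,0,0,0,0.5],[3.4,-1.8,0,0,0,0,0.5],[3.2,-1.8,0,0,0,0,0.5],[1.8,-1,0,0,0,0,0.5]]'
python3 -m pendant '[[0,0,0,0,0,0,0.5],[0,0,0,0,0,0,0.5],[0,0,0,0,0,0,0.5]]'
python3 - <<'E'
from h import *
need([.625,.05,.0735])
E
```

```text
clock: 20.6
ee_pos: [0.6245, 0.0492, 0.1277]
tcp_rot: [0.001, 1.0, -0.003, -0.002]
wrist_force: [0.5, -0.4, -2.3]
width: 0.0098
clock: 20.9
ee_pos: [0.6247, 0.0508, 0.1286]
tcp_rot: [0.0, 1.0, -0.002, -0.002]
wrist_force: [-0.2, 0.5, -1.4]
width: 0.0094
20.9 [0.6247 0.0508 0.1286] w 0.0094 F [-0.2  0.5 -1.4] turn needed [ 0.001   0.0045 -0.0041]
need cm (tool) [0.05 0.07 5.51]
```

```bash
python3 -m pendant '[[0,0,1.2,0.001,0.004,-0.004,0.5],[0,0,1.5,0,0,0,0.5],[0,0,1,0,0,0,0.5],[0,0,0.7,0,0,0,0.5],[0,0,0,0,0,0,0.5],[0,0,0,0,0,0,0.5],[0,0,0,0,0,0,0.5]]'
python3 - <<'E'
from h import *
need([.625,.05,.0735])
cv2.imwrite("pics/w7.png",camera("wrist")[:,:,::-1])
E
```

```text
clock: 21.6
ee_pos: [0.6208, 0.0472, 0.0795]
tcp_rot: [0.001, 1.0, -0.001, -0.003]
wrist_force: [-0.4, 0.7, -1.1]
width: 0.0098
21.6 [0.6208 0.0472 0.0795] w 0.0098 F [-0.4  0.7 -1.1] turn needed [ 0.0023  0.0051 -0.0024]
need cm (tool) [ 0.42 -0.28  0.6 ]
```

View pics/w7.png

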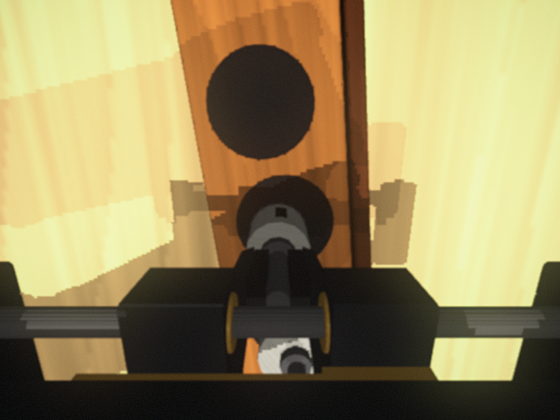

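The 38 saw at (278,240) sits slightly left of and below its mark (285,222). The correction is +4 mm in x and +3 mm in y.

```bash
python3 - <<'E'
from h import *
s=observe();c=wcal(s); print("M1 by wrist",ray(c,261,102,.018))
E
python3 -m pendant '[[0.4,-0.3,0,0.002,0.005,-0.002,0.5],[0,0,0,0,0,0,0.5],[0,0,0.2,0,0,0,0.5],[0,0,0.2,0,0,0,0.5],[0,0,0,0,0,0,0.5],[0,0,0,0,0,0,0.5]]'
python3 - <<'E'
from h import *
need([.625,.05,.0735])
E
```

```text
M1 by wrist [0.610131   0.13189148 0.018     ]
clock: 22.25
ee_pos: [0.6264, 0.051, 0.0766]
tcp_rot: [-0.0, 1.0, 0.0, 0.002]
wrist_force: [-0.6, -0.1, -1.0]
width: 0.0095
22.25 [0.6264 0.051  0.0766] w 0.0095 F [-0.6 -0.1 -1. ] turn needed [-0.0004 -0.0033  0.    ]
need cm (tool) [-0.14  0.1   0.31]
```

```bash
python3 -m pendant '[[-0.1,0.1,0.2,0,-0.003,0,0.5],[0,0,0.2,0,0,0,0.5],[0,0,0,0,0,0,0.5],[0,0,0,0,0,0,0.5],[0,0,0,0,0,0,0.5]]'
```

```text
clock: 22.75
ee_pos: [0.626, 0.0497, 0.0735]
tcp_rot: [-0.0, 1.0, -0.0, 0.001]
wrist_force: [-0.6, 0.3, -0.0]
width: 0.0096
```

```bash
python3 -m pendant '[[0,0,0.1,0,0,0,0.5],[0,0,0,0,0,0,0.5],[0,0,0,0,0,0,1.2],[0,0,0,0,0,0,1.6],[0,0,0,0,0,0,2.5],[0,0,0,0,0,0,3],[0,0,0,0,0,0,3],[0,0,0,0,0,0,3]]'
python3 -m pendant '[[0,0,-2,0,0,0,4],[0,0,-3,0,0,0,4],[0,0,-2,0,0,0,4],[-2,-1.4,0,0,0,0,4],[-4,-2.8,0,0,0,0,4],[-4,-2.8,0,0,0,0,4],[-4,-2.8,0,0,0,0,4],[-4,-2.6,0,0,0,0,4],[-2.6,-1.5,0,0,0,0,4],[0,0,0,0,0,0,4]]'
python3 -m pendant '[[0,0,0,0,0,0,4],[0,0,0,0,0,0,4]]'
python3 - <<'E'
from h import *
need([.4175,.189,.056])
s=observe(); c=wcal(s); im=camera("wrist")[:,:,::-1].copy()
for z in (.04,.09): print(np.round(proj(c,[.4175,.189,z]),1))
cv2.imwrite("pics/w8.png",im)
E
```

```text
clock: 23.55
ee_pos: [0.6267, 0.0499, 0.0734]
tcp_rot: [-0.0, 1.0, -0.0, 0.001]
wrist_force: [0.1, -0.0, 0.7]
width: 0.0306
clock: 24.55
ee_pos: [0.4152, 0.1927, 0.1454]
tcp_rot: [-0.0, 1.0, -0.002, 0.004]
wrist_force: [-0.2, -0.4, -0.1]
width: 0.04
clock: 24.75
ee_pos: [0.4159, 0.1927, 0.1459]
tcp_rot: [-0.0, 1.0, -0.001, 0.004]
wrist_force: [-0.5, -0.6, 0.0]
width: 0.0398
24.75 [0.4159 0.1927 0.1459] w 0.0398 F [-0.5 -0.6  0. ] turn needed [-0.0007 -0.0084 -0.0029]
need cm (tool) [0.08 0.38 8.99]
[278.4 213.2]
[279.1 233.6]
```

View pics/w8.png

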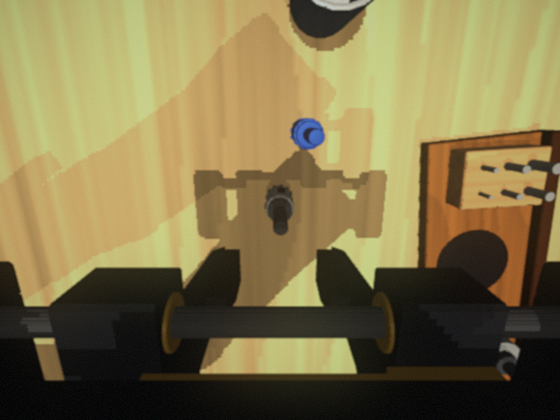

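```bash
python3 - <<'E'
from h import *
s=observe();c=wcal(s); print(ray(c,280.5,227,.09),ray(c,280,205,.044))
E
python3 -m pendant '[[0.2,0,2,0,-0.008,-0.003,4],[0,0,2,0,0,0,4],[0,0,2,0,0,0,4],[0,0,0.5,0,0,0,4],[0,0,0,0,0,0,4],[0,0,0,0,0,0,4],[0,0,0,0,0,0,4]]'
python3 - <<'E'
from h import *
need([.4185,.1925,.056])
cv2.imwrite("pics/w9.png",camera("wrist")[:,:,::-1])
E
```

```text
[0.41886691 0.19378568 0.09      ] [0.41921796 0.19724913 0.044     ]
clock: 25.5
ee_pos: [0.4266, 0.1892, 0.0802]
tcp_rot: [-0.001, 1.0, -0.006, 0.003]
wrist_force: [0.0, -0.5, 0.4]
width: 0.0397
25.5 [0.4266 0.1892 0.0802] w 0.0397 F [ 0.  -0.5  0.4] turn needed [-0.0019 -0.0061 -0.0126]
need cm (tool) [-0.83 -0.32  2.41]
```

View pics/w9.png

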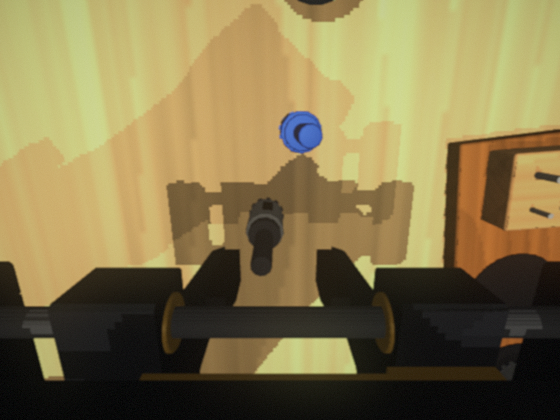

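```bash
python3 - <<'E'
from h import *
s=observe();c=wcal(s); print(ray(c,262,266,.09),ray(c,265,231,.048))
E
python3 -m pendant '[[-0.75,-0.35,0,-0.002,-0.006,-0.013,4],[0,0,0,0,0,0,4],[0,0,0,0,0,0,4],[0,0,0,0,0,0,4]]'
python3 - <<'E'
from h import *
need([.4185,.193,.056])
E
```

```text
[0.41909845 0.19336932 0.09      ] [0.41922159 0.1963981  0.048     ]
clock: 25.95
ee_pos: [0.4192, 0.1938, 0.0818]
tcp_rot: [-0.0, 1.0, 0.001, 0.001]
wrist_force: [-0.4, 0.1, -0.1]
width: 0.0401
25.95 [0.4192 0.1938 0.0818] w 0.0401 F [-0.4  0.1 -0.1] turn needed [-0.0009 -0.0024  0.0021]
need cm (tool) [-0.08  0.08  2.58]
```

```bash
python3 -m pendant '[[0,0,1.3,0,-0.002,0,4],[0,0,1.2,0,0,0,4],[0,0,0,0,0,0,4],[0,0,0,0,0,0,4],[0,0,0,0,0,0,3],[0,0,0,0,0,0,2],[0,0,0,0,0,0,1],[0,0,0,0,0,0,0.5],[0,0,0,0,0,0,0.5],[0,0,0,0,0,0,0.5]]'
python3 - <<'E'
from h import *
need([.6095,.130,.0735])
cv2.imwrite("pics/w10.png",camera("wrist")[:,:,::-1])
E
```

```text
clock: 26.95
ee_pos: [0.4192, 0.1936, 0.0543]
tcp_rot: [-0.0, 1.0, 0.001, -0.0]
wrist_force: [0.3, -0.0, -0.3]
width: 0.0093
26.95 [0.4192 0.1936 0.0543] w 0.0093 F [ 0.3 -0.  -0.3] turn needed [-0.0005  0.0002  0.0019]
need cm (tool) [19.02  6.39 -1.93]
```

View pics/w10.png

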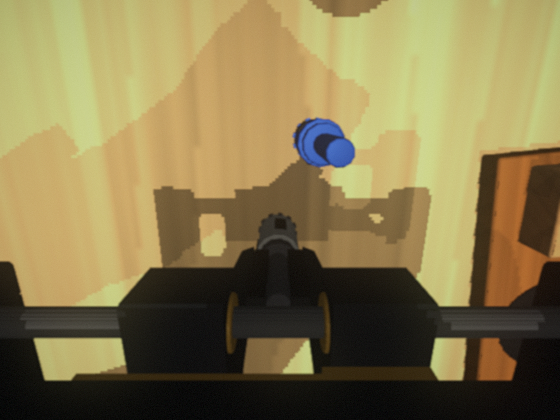

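The fingers hold the 25 shank at (278,275), so I'll lift and carry it.

```bash
python3 -m pendant '[[0,0,-1,0,0,0,0.5],[0,0,-2,0,0,0,0.5],[0,0,-2,0,0,0,0.5],[0,0,-2,0,0,0,0.5],[2,0.6,0,0,0,0,0.5],[3.8,1.3,0,0,0,0,0.5],[3.8,1.3,0,0,0,0,0.5],[3.8,1.3,0,0,0,0,0.5],[3.4,1.2,0,0,0,0,0.5],[2,0.6,0,0,0,0,0.5]]'
python3 -m pendant '[[0,0,0,0,0,0,0.5],[0,0,0,0,0,0,0.5],[0,0,0,0,0,0,0.5]]'
python3 - <<'E'
from h import *
need([.6095,.130,.0723])
E
```

```text
clock: 28.0
ee_pos: [0.6108, 0.1308, 0.1339]
tcp_rot: [-0.0, 1.0, 0.005, 0.0]
wrist_force: [-0.2, -0.2, -1.5]
width: 0.0095
clock: 28.3
ee_pos: [0.6117, 0.1296, 0.1348]
tcp_rot: [-0.001, 1.0, 0.003, 0.0]
wrist_force: [-0.3, -0.2, -1.1]
width: 0.0096
28.3 [0.6117 0.1296 0.1348] w 0.0096 F [-0.3 -0.2 -1.1] turn needed [-0.0016 -0.0007  0.0068]
need cm (tool) [-0.22 -0.03  6.25]
```

```bash
python3 -m pendant '[[0,0,1.2,0,0,0.007,0.5],[0,0,1.5,0,0,0,0.5],[0,0,1.5,0,0,0,0.5],[0,0,0.9,0,0,0,0.5],[0,0,0,0,0,0,0.5],[0,0,0,0,0,0,0.5],[0,0,0,0,0,0,0.5]]'
python3 - <<'E'
from h import *
need([.6095,.130,.0723])
cv2.imwrite("pics/w11.png",camera("wrist")[:,:,::-1])
E
```

```text
clock: 29.0
ee_pos: [0.6069, 0.1319, 0.078]
tcp_rot: [-0.001, 1.0, 0.002, -0.002]
wrist_force: [0.4, 0.1, -0.7]
width: 0.0098
29.0 [0.6069 0.1319 0.078 ] w 0.0098 F [ 0.4  0.1 -0.7] turn needed [-0.0013  0.0046  0.0042]
need cm (tool) [0.26 0.19 0.57]
```

View pics/w11.png

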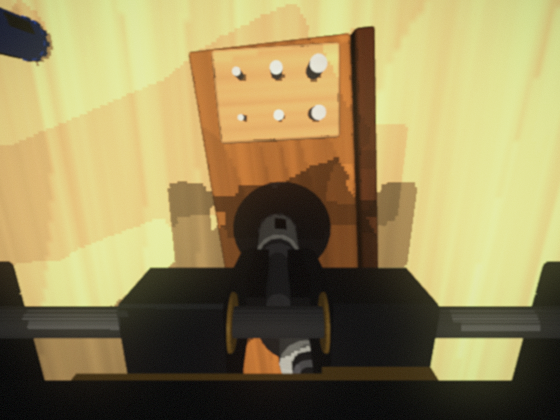

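```bash
python3 - <<'E'
from h import *
s=observe();c=wcal(s); print(ray(c,282,233,.018))
E
python3 -m pendant '[[0.25,0.15,0,-0.001,0.005,0.004,0.5],[0,0,0,0,0,0,0.5],[0,0,0.2,0,0,0,0.5],[0,0,0.2,0,0,0,0.5],[0,0,0,0,0,0,0.5],[0,0,0,0,0,0,0.5]]'
python3 - <<'E'
from h import *
need([.6095,.13,.0723])
E
```

```text
[0.61003743 0.12716829 0.018     ]
clock: 29.65
ee_pos: [0.6112, 0.1303, 0.0755]
tcp_rot: [-0.0, 1.0, -0.0, 0.002]
wrist_force: [0.4, -0.1, -1.2]
width: 0.0094
29.65 [0.6112 0.1303 0.0755] w 0.0094 F [ 0.4 -0.1 -1.2] turn needed [-0.0009 -0.0044 -0.0008]
need cm (tool) [-0.17  0.04  0.32]
```

```bash
python3 -m pendant '[[-0.15,0.1,0.2,0,-0.004,0,0.5],[0,0,0.2,0,0,0,0.5],[0,0,0,0,0,0,0.5],[0,0,0,0,0,0,0.5],[0,0,0,0,0,0,0.5]]'
```

```text
clock: 30.15
ee_pos: [0.6099, 0.1293, 0.0721]
tcp_rot: [-0.0, 1.0, -0.0, 0.0]
wrist_force: [0.2, -0.6, 1.4]
width: 0.0098
```

Contact felt. I'll release, rise and retract clear for a check.

```bash
python3 -m pendant '[[0,0,0,0,0,0,1.2],[0,0,0,0,0,0,1.6],[0,0,0,0,0,0,2.5],[0,0,0,0,0,0,3],[0,0,0,0,0,0,3],[0,0,0,0,0,0,3]]'
python3 -m pendant '[[0,0,-2,0,0,0,4],[0,0,-4,0,0,0,4],[0,0,-4,0,0,0,4],[0,0,-4,0,0,0,4],[-2,-2,-2,0,0,0,4],[-3,-4,0,0,0,0,4],[-3,-4,0,0,0,0,4],[-3,-4,0,0,0,0,4],[-3,-4,0,0,0,0,4],[0,0,0,0,0,0,4]]'
python3 -m pendant '[[0,0,0,0,0,0,4],[0,0,0,0,0,0,4],[0,0,0,0,0,0,4]]'
python3 - <<'E'
from h import *
st()
im=camera("top")[:,:,::-1].copy();cv2.imwrite("pics/t12.png",cv2.resize(im[140:310,150:470],None,fx=2.5,fy=2.5,interpolation=cv2.INTER_CUBIC))
im2=camera("side")[:,:,::-1].copy();cv2.imwrite("pics/s12.png",cv2.resize(im2[100:340,100:420],None,fx=2.4,fy=2.4,interpolation=cv2.INTER_CUBIC))
c=calibration("top");hsv=cv2.cvtColor(im,cv2.COLOR_BGR2HSV)
m=(hsv[:,:,1]<60)&(hsv[:,:,2]>60); m[:155]=0;m[210:]=0
for b in blobs(m,30,2000): print(b,ray(c,*b[0],.058))
E
```

```text
clock: 30.75
ee_pos: [0.6099, 0.1294, 0.0717]
tcp_rot: [-0.001, 1.0, -0.0, 0.0]
wrist_force: [-0.2, 0.2, 0.1]
width: 0.0301
clock: 31.75
ee_pos: [0.4678, 0.3132, 0.239]
tcp_rot: [-0.002, 1.0, -0.003, 0.002]
wrist_force: [-0.5, 0.5, 0.3]
width: 0.04
clock: 32.05
ee_pos: [0.4683, 0.3125, 0.239]
tcp_rot: [-0.001, 1.0, -0.003, 0.002]
wrist_force: [0.2, -0.4, -0.1]
width: 0.04
32.05 [0.4683 0.3125 0.239 ] w 0.04 F [ 0.2 -0.4 -0.1] turn needed [-0.0024 -0.0038 -0.0059]
(array([ 49.9, 184.7]), array([  76,   55, 1847], dtype=int32)) [0.60079339 0.54718439 0.058     ]
(array([403.9, 156.4]), array([11,  5, 34], dtype=int32)) [ 0.67974063 -0.29802222  0.058     ]
(array([327.9, 171.8]), array([ 27,  26, 508], dtype=int32)) [ 0.63971132 -0.11604256  0.058     ]
(array([364.6, 168.7]), array([ 23,  23, 394], dtype=int32)) [ 0.64828954 -0.20358398  0.058     ]
(array([293.7, 175.2]), array([ 22,  21, 317], dtype=int32)) [ 0.63046667 -0.03453704  0.058     ]
(array([259.5, 177.1]), array([ 16,  16, 156], dtype=int32)) [0.62491455 0.04695435 0.058     ]
(array([226.8, 185.4]), array([11,  8, 32], dtype=int32)) [0.60372858 0.12437667 0.058     ]
(array([ 21.1, 200.5]), array([ 19,  19, 108], dtype=int32)) [0.56149999 0.61242758 0.058     ]
(array([ 13.6, 202.7]), array([16, 17, 90], dtype=int32)) [0.55596477 0.62978771 0.058     ]
```

View pics/t12.png

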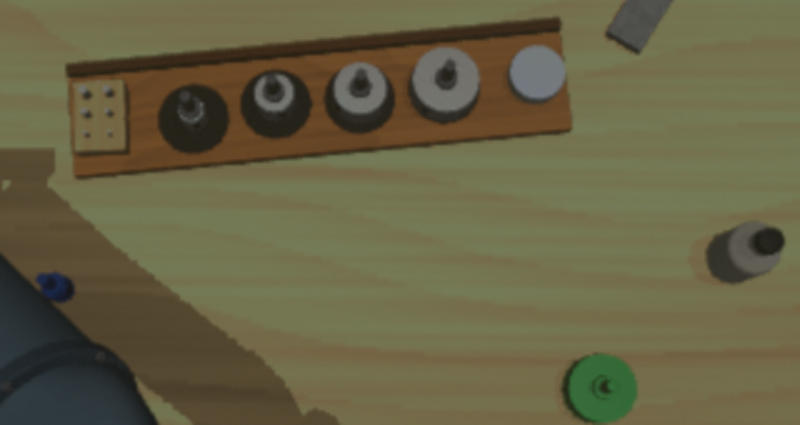

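View pics/s12.png

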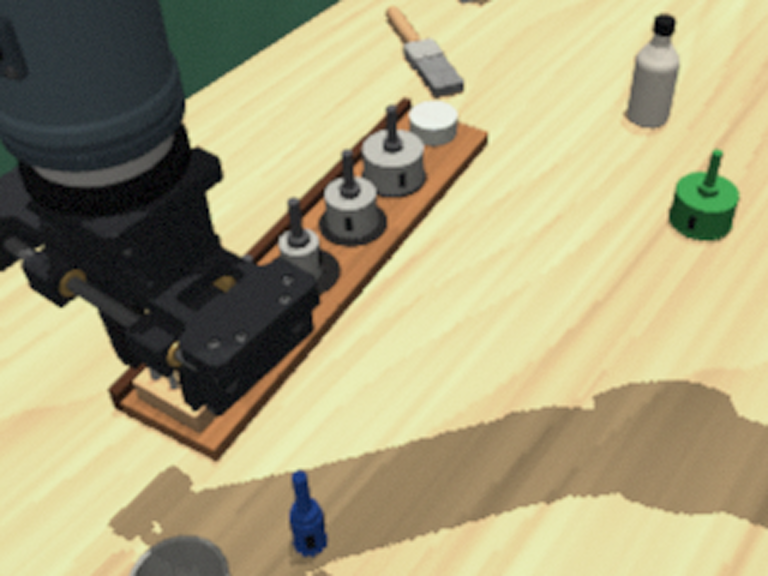

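Run:
```python
from h import *
c=calibration("top"); print(ray(c,150+187/2.5,140+98/2.5,.108), [np.round((np.array(proj(c,[.6086,.128,z]))-[150,140])*2.5) for z in (.018,.058,.108)])
print('bottle',ray(c,150+768/2.5,140+240/2.5,.13))
im=cv2.imread("pics/top0.png"); print(np.array((783-15,210)))
close_job()
```

```text
[0.60621385 0.12378482 0.108     ] [array([193., 118.]), array([188., 108.]), array([182.,  95.])]
bottle [ 0.47781565 -0.39378167  0.13      ]
[768 210]
the job is handed in; nothing more can be done
```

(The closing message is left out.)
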